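# Open the dosing module and hold its four-hole plate over the threaded block

## Robot

A 6-joint arm with a two-finger parallel gripper is mounted at the origin on the work surface. World frame = base frame: x ahead of the robot, y to its left, z up, the work surface at z = 0. Lengths are in m, angles in rad, forces in N, time in s.
With the tool pointing down it reaches from about 0.375 to 0.9 m from the base axis. Payload 3.1 kg.
Tool frame: the origin (TCP) lies at the very end of the fingers, on their centre line; the grasp point (between the pads) lies 19 mm behind it (manip.pinch_z is the distance from the TCP to the grasp point, in m); z points along the fingers, y is the line along which they close (so a half turn about z gives the same grasp; the last joint's range is limited). The gripper opens to 85 mm and grips with 20 to 120 N. Pads are 22 mm wide; open, the fingers measure 114 mm over their backs; the gripper's body (76 mm by 85 mm) begins 54 mm behind the grasp point. The pads swing forward as they close: fully open they stand 13 mm farther back than shut.
Start: joints at [-1.431, 0.527, 1.433, -0, 1.181, -0.178], TCP at [0.195, -0.594, 0.231] pointing down, gripper open.
Joint ranges: [-3.08, 3.08], [-0.75, 2.2], [0.22, 2.44], [-1.43, 4.57], [0, 2.65], [-2.85, 2.85]. Speed limits (rad/s): [2.79, 2.79, 3.14, 3.14, 3.14, 3.14].

## Interface

Orientations are given as a unit quaternion [x, y, z, w].
In Python, from station import manip gives the robot as it stands.
- The arm moves only by the tool servo_tool, never from a script. Its argument "commands" is one flat list of numbers, 7 for each row, row after row: the shift along the tool's x, y, z each as a share of 500 mm, from -1 to 1, then the turn, a rotation vector about the tool's x, y, z each as a share of 360 degrees, from -1 to 1, then the opening, from -1 (shut) to 1 (fully open). In form: [dx, dy, dz, rx, ry, rz, claw, dx, dy, dz, rx, ry, rz, claw, ...]. A call has 1 to 12 rows; each row shifts and turns the commanded pose from where the row before left it, along the tool's axes as they then stand; what a row does not reach is not made up. A row lasts 1/12 s, in which the tool goes at most 41.7 mm and 7.16 degrees, less where a joint would pass 70% of its speed; a pose out of reach is approached as far as the arm can. A call with a number of a shift or a turn outside -1 to 1 is refused whole. A call with a gripper value outside its range is refused whole. The fingers move at their own pace and stop on an object; "force" is the grip in N (left out, the last holds). Time passes only in rows, so rows that do not move let the fingers close. It gives the time, the measured TCP pose, the force, the opening and the grip force at its end, in the units of the state.
- manip.sense(): the state, without advancing time (a new reading comes with each control period).
- manip.snapshot(name): name is "scene" or "top" or "wrist"; returns a dict with "img" (400x640x3 uint8, red, green, blue), "mtx" (3x3 intrinsics, pixels), "world_to_cam" (4x4, takes a point from world to camera coordinates). Camera axes: x right, y up, looking along -z (the intrinsics and any distortion apply to the point x, -y, -z); pixel columns grow to the right and rows downward; lengths in m; the calibration is good to about 2 mm. A picture is of the moment at which its call begins. There is no depth.
- manip.sign_off(): hands the job in; it is judged then, once.
Trained networks look in a picture, given as the dict that the camera call returned (one of the last four; its "shot" number tells which), for a name from the list of things; names that differ only in an ending like _2 or _b are one class to them, and where a whole thing is asked for, a point or a joint stands for the part that bears it (a point fixed in the world has none). Each returns a list of dicts, best first, with "conf" (0 to 1); they miss things now and then, are a little off and sometimes report something else, mostly with a low value. They report only what shows in the picture. A call takes as long as a camera call. They do not tell look-alikes from the thing itself.
- manip.look_for(picture, query): "box" ([left, top, width, height] in pixels, round what is visible of it).
- manip.silhouettes(picture, query): "pixels" (400x640 bool, what is visible of it) and "box" ([left, top, width, height] in pixels, round what is visible of it).
The state is a dict: "t": time; "q": joint angles; "qd": joint speeds; "tau": joint torques, N m; "tcp_pos": TCP position; "tool_rot": TCP orientation; "force": force on the tool from outside, world axes, zero at the start; "ft_torque": the same for the moment, N m; "finger_gap": opening from 0.0 (shut) to 1.0 (fully open); "gripper_force": force on a finger pad.
Only numpy, scipy, OpenCV 4.12 (cv2) and the standard library are available. Lean on these libraries where they do the work, as an engineer would, in place of code of your own. Each camera call takes 0.05 s, during which the arm holds its last target. There are 200 camera calls.

## Task

Lever the module's hinged steel cover open with the blade tool under its lip, past upright so that it stays open, never touching the cover with the gripper or arm, and lay the tool down flat on the open bench. Then pick up the plate with four holes and finish holding it level in the gripper about a centimetre above the steel block in the module, touching nothing there, with its four holes lined up over the four threaded holes. Leave the two-hole plate and everything else on the bench where they are; the job ends while you are still holding the plate hovering.

Things in the scene. Friction and masses are not known exactly. Their poses are not given: they have to be found in the camera images.
- block_top (a point): Centre of the flat top face (100 x 80 mm, 48 mm above the bench) of the steel block in the module, midway between its four threaded holes, which are 5 mm wide at (+-36, +-24) mm in this point's x and y. z is up, x runs along the cover's hinge, +y points from the block to the hinge.
- cover_hinge (a point): Middle of the cover's hinge line, at the top of the module's +y wall, 56 mm above the bench; axes as block_top's (hinge line along x). It lies 100 mm in +y from block_top.
- cover_lip (a point): Middle of the lip's free end, at the cover's underside. Cover: steel sheet 4 mm thick, 160 mm wide, on the rim when shut. Its lip, 70 mm wide (x) and 22 mm long, juts over the black ledge to 182 mm from the hinge line, leaving a 14 mm high slot (42 to 56 mm up) for a blade, not fingers. Turns with the cover: y from lip to hinge, z out of the outer face.
- cover (a joint): Opening angle of the cover, rad: 0 shut (it starts up to 0.04 ajar), 1.57 upright, stop at 1.9. The lip swings up and over towards the module's +y. The 70 g cover stays where it is left (hinge friction 0.06 N m); lifting it at the lip takes about 1 N.
- blade_handle (a point): Centre of the wooden handle of the blade tool, 14 mm above the bench as it lies. Handle 110 mm long (along x), 20 mm wide (y), 28 mm high (z), all about 90 g; x points along the tool to the blade. The steel blade sticks out of the handle's end at mid height: 80 mm long, 16 mm wide, 2 mm thick. Loose.
- blade_tip (a point): End of the blade, 135 mm in +x from blade_handle, same axes.
- plate_grip (a point): Centre of the grip of the wanted cover plate: dark steel-grey metal, 95 (x) x 75 (y) x 5 mm, about 140 g, FOUR 11 mm holes at (+-36, +-24) mm. The black grip stands in its middle: 16 mm (x) x 30 mm (y), 36 mm high from the plate's top face. This point is 23 mm above the plate's underside, z up. Loose, flat on the bench. A half turn makes no difference.
- plate_under (a point): Centre of the underside of the same four-hole plate, 23 mm below plate_grip, same axes.
- plate: The same four-hole plate; origin at the centre of its underside, axes as plate_grip's.
- blade: The blade tool as a whole; origin under the middle of the handle (14 mm below blade_handle), axes as blade_handle's.
- module: Dosing module fixed to the bench: grey open-topped housing 160 x 160 mm, 5 mm walls, rim 56 mm above the bench, lying x -80..80, y -75..85 mm. Origin on the bench, 15 mm in +y from below block_top; axes as block_top's. A black ledge 110 mm long (x), 42 mm high stands outside the -y wall, y -97..-75 mm.
- blank: The other plate, to be left alone: same size and grip as the wanted plate, but with only TWO holes, on its long middle line. It may lie in either of the two places; origin at the centre of its underside.
- jar: Bystander: amber jar with white cap, 48 mm wide, 62 mm high; origin under its centre.
- beaker: Bystander: glass beaker, 64 mm wide, 75 mm high; origin under its centre.
- screwdriver: Bystander: screwdriver 170 mm long lying on the bench nearest the robot; origin under its middle.
- screw_tray: Bystander: grey tray of screws, 90 x 70 x 22 mm; origin under its centre.
- weight: Bystander: brass weight, 42 mm wide, 45 mm high; origin under its centre.
- wash: Bystander: white bottle with blue cap, 66 mm wide, 150 mm high; origin under its centre.
There are look-alikes about, which are no part of the job. Leave any blue or green look-alike of the plate alone.

How it is judged:
On the way, in this order (a step that is already met when the one before it is completed fails the run):
1. the blade has levered the cover up off its rim (value of joint cover above 0.25 rad and contact force between blade and cover above 0.05 N), for 0.05 s.
2. the cover stands open, upright or beyond (value of joint cover above 1.5 rad), for 0.2 s.
3. the blade tool lies on the bench, let go (height (world z) of blade_handle below 0.03 m and contact force between the fingers and blade below 0.05 N and linear speed of blade below 0.02 m/s), for 0.2 s.
At the end, for the whole second after the job is handed in: Cover at 1.5 rad or more; tool flat on the bench, let go, clear of the module; the gripper holds the four-hole plate still, underside 4-20 mm above the block, touching only fingers, centred within 4 mm, turned within 0.08 rad (either way round), tilted under 0.08 rad (value of joint cover above 1.5 rad and horizontal distance between plate_under and block_top below 0.004 m and angle between the x axis of plate_under and the x axis of block_top, either way round below 0.08 rad and z of plate_under in the frame of block_top between 0.004 and 0.02 m and angle between plate_under's own z axis and vertical below 0.08 rad and contact force between the fingers and plate above 1 N and contact force between each of plate, blade and module below 0.05 N and contact force between each of plate, the fingers and blade below 0.05 N and linear speed of plate below 0.01 m/s and height (world z) of blade_handle below 0.03 m and angle between blade_handle's own x axis and vertical above 1.45 rad); the arm keeps its last pose, push and grip.
It fails at once if the gripper or arm pushes on the cover (over 0.5 N) (contact force between any of the fingers, the arm and cover above 0.5 N).
It fails at once if the two-hole plate or another bystander is moved more than 30 mm (distance of any of blank, jar, beaker, screwdriver, screw_tray, weight, wash from where it was at the start of the episode above 0.03 m).
It also fails if it takes over 58 s, if anything falls off the work surface, if the arm or the gripper's body presses on something with over 40 N, if the wrist force passes 120 N, or if a joint passes its speed limit or range.

## Working session

There is one attempt and no reset: what is moved stays moved. The work goes in short steps, Python scripts to look and compute and a tool call to move; the robot and the scene stay as the last step left them, time stands still between calls to the robot, and variables do not carry over. Pictures are saved under pics/ and viewed, at most 10 in all, crops included, and the job is handed in when it is done.

Besides the shell and the picture viewer there is one more tool, called after "Call:" as name(argument=value, ...) on one line, values as JSON. servo_tool: Moves the arm, as the interface text tells. Its arguments: {"type":"object","properties":{"commands":{"type":"array"},"force":{"type":"number"}},"required":["commands"]}

```bash
mkdir -p pics; ls; python3 - <<'E'
from station import manip
import cv2,numpy as np
s=manip.sense(); print({k:np.round(v,3).tolist() if not isinstance(v,float) else v for k,v in s.items()})
for n in ["top","scene"]:
    p=manip.snapshot(n); cv2.imwrite(f"pics/{n}0.png",p["img"][:,:,::-1])
    print(n,np.round(p["mtx"],1).tolist(),np.round(p["world_to_cam"],3).tolist(),[k for k in p])
    for q in ["blade","plate","blank","module","cover","cover_lip","blade_tip","blade_handle","plate_grip","wash","jar","beaker","screw_tray","weight","screwdriver"]:
        try: print(q,[(np.round(d["box"]).tolist(),round(d["conf"],2)) for d in manip.look_for(p,q)[:4]])
        except Exception as e: print(q,e)
E
```

```text
pics
{'t': 0.0, 'q': [-1.432, 0.528, 1.434, -0.0, 1.181, -0.178], 'qd': [-0.0, 0.002, 0.001, 0.0, -0.001, 0.001], 'tau': [-0.001, -44.235, -17.802, -0.0, 0.008, -0.0], 'tcp_pos': [0.195, -0.593, 0.23], 'tool_rot': [0.987, 0.158, 0.0, -0.001], 'force': [1.198, 0.135, -0.24], 'ft_torque': [-0.006, -0.009, 0.013], 'gripper_force': 0.0, 'finger_gap': 0.9987861478225464}
top [[513.9, 0.0, 323.4], [0.0, 513.9, 199.1], [0.0, 0.0, 1.0]] [[0.008, -1.0, 0.0, -0.032], [0.983, 0.008, 0.183, -0.589], [-0.183, -0.001, 0.983, -1.38], [0.0, 0.0, 0.0, 1.0]] ['img', 'mtx', 'world_to_cam', 'shot']
blade [([332.0, 214.0, 64.0, 10.0], 0.72)]
plate [([423.0, 204.0, 30.0, 33.0], 0.78), ([345.0, 136.0, 11.0, 17.0], 0.74), ([464.0, 204.0, 42.0, 29.0], 0.71), ([466.0, 261.0, 31.0, 40.0], 0.58)]
blank [([402.0, 251.0, 32.0, 42.0], 0.6)]
module [([225.0, 175.0, 70.0, 61.0], 0.84)]
cover [([222.0, 173.0, 71.0, 63.0], 0.8)]
cover_lip [([223.0, 175.0, 69.0, 61.0], 0.97)]
blade_tip [([327.0, 215.0, 69.0, 14.0], 0.6), ([423.0, 204.0, 31.0, 34.0], 0.39)]
blade_handle [([327.0, 217.0, 64.0, 10.0], 0.91), ([223.0, 177.
[... 999 characters left out ...]
20.0], 0.2)]
module [([320.0, 211.0, 73.0, 76.0], 0.71)]
cover [([317.0, 209.0, 84.0, 67.0], 0.66), ([315.0, 210.0, 79.0, 75.0], 0.46)]
cover_lip [([317.0, 209.0, 80.0, 66.0], 0.84)]
blade_tip [([280.0, 169.0, 33.0, 37.0], 0.9)]
blade_handle [([279.0, 170.0, 37.0, 36.0], 0.53)]
plate_grip [([241.0, 142.0, 29.0, 25.0], 0.84), ([222.0, 132.0, 27.0, 17.0], 0.69), ([262.0, 112.0, 27.0, 20.0], 0.63)]
wash [([414.0, 295.0, 30.0, 43.0], 0.61), ([317.0, 210.0, 82.0, 74.0], 0.52)]
jar [([244.0, 212.0, 16.0, 22.0], 0.87)]
beaker [([265.0, 237.0, 25.0, 32.0], 0.6)]
screw_tray [([222.0, 188.0, 31.0, 27.0], 0.7)]
weight [([430.0, 239.0, 14.0, 22.0], 0.49)]
screwdriver [([328.0, 162.0, 32.0, 26.0], 0.53)]
```

```bash
python3 - <<'E'
import cv2
i=cv2.imread("pics/top0.png")[122:314,130:528]
cv2.imwrite("pics/top0c.png",cv2.resize(i,None,fx=2,fy=2,interpolation=cv2.INTER_CUBIC))
E
```

```text
(no output)
```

View pics/top0c.png

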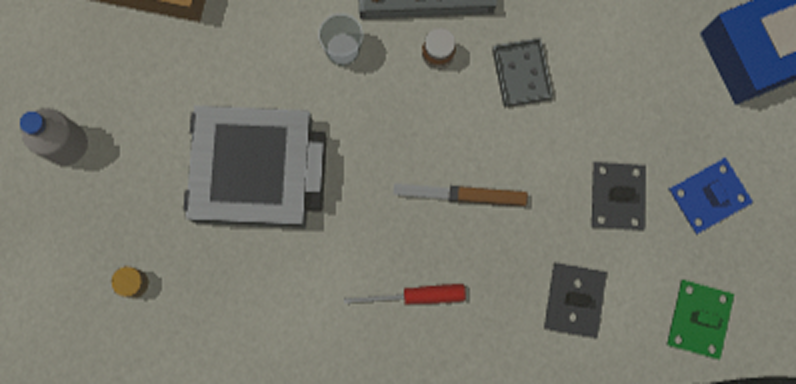

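```bash
cat > h.py <<'E'
from station import manip
import cv2,numpy as np
from scipy.spatial.transform import Rotation as R
def p2w(p,uv,z):
    "pixels -> world points on plane z"
    uv=np.atleast_2d(np.asarray(uv,float)); T=p["world_to_cam"]; K=p["mtx"]
    d=np.c_[(uv[:,0]-K[0,2])/K[0,0],-(uv[:,1]-K[1,2])/K[1,1],-np.ones(len(uv))]
    D=d@T[:3,:3]; c=-T[:3,:3].T@T[:3,3]
    return c+D*((z-c[2])/D[:,2])[:,None]
def w2p(p,w):
    w=np.atleast_2d(w); T=p["world_to_cam"]; K=p["mtx"]; c=w@T[:3,:3].T+T[:3,3]
    return np.c_[K[0,0]*c[:,0]/-c[:,2]+K[0,2],K[1,1]*-c[:,1]/-c[:,2]+K[1,2]]
def rect(p,mask,z):
    "min-area rectangle of a mask projected on plane z: centre (mm), sides (mm), angle of the long side (deg)"
    c=max(cv2.findContours(mask.astype(np.uint8),cv2.RETR_EXTERNAL,cv2.CHAIN_APPROX_NONE)[0],key=cv2.contourArea)[:,0]
    w=p2w(p,c,z)[:,:2]*1000
    b=cv2.boxPoints(cv2.minAreaRect(w.astype(np.float32))); e=b[1]-b[0],b[2]-b[1]
    l=max(e,key=np.linalg.norm)
    return np.round(b.mean(0),1),np.round(sorted(np.linalg.norm(x) for x in e),1),round(np.degrees(np.arctan2(l[1],l[0]))%180,1)
def tcp():
    s=manip.sense(); r=R.from_quat(s["tool_rot"]).as_matrix()
    print("t %.2f tcp(mm) %s yaw(x) %.2f tilt z %s gap %.3f F %s gf %.1f"%(s["t"],np.round(s["tcp_pos"]*1000 if hasattr(s["tcp_pos"],"shape") else np.array(s["tcp_pos"])*1000,1),np.degrees(np.arctan2(r[1,0],r[0,0])),np.round(r[:,2],3),s["finger_gap"],np.round(s["force"],1),s["gripper_force"]))
E
python3 - <<'E'
from h import *
p=manip.snapshot("top")
for q,z in [("blade",.014),("plate",.005),("cover",.058),("screwdriver",.01),("blank",.005)]:
    for d in manip.silhouettes(p,q)[:5]:
        print(q,round(d["conf"],2),np.round(d["box"]).tolist(),rect(p,d["pixels"],z))
E
```

```text
blade 0.91 [331.0, 213.0, 64.0, 13.0] (array([ 540.1, -131.7], dtype=float32), array([ 24.3, 189.4], dtype=float32), np.float32(86.2))
plate 0.92 [467.0, 203.0, 38.0, 32.0] (array([ 543.1, -490.6], dtype=float32), array([76.7, 97.6], dtype=float32), np.float32(118.7))
plate 0.78 [462.0, 264.0, 35.0, 41.0] (array([ 366.7, -467.8], dtype=float32), array([76. , 94.1], dtype=float32), np.float32(165.3))
cover 0.7 [223.0, 175.0, 72.0, 58.0] (array([573.6, 157.4], dtype=float32), array([159.7, 187.8], dtype=float32), np.float32(87.9))
screwdriver 0.81 [298.0, 266.0, 66.0, 8.0] (array([396.9, -53.1], dtype=float32), array([ 25.7, 169.3], dtype=float32), np.float32(93.0))
screwdriver 0.57 [330.0, 213.0, 66.0, 14.0] (array([ 540.4, -132.1], dtype=float32), array([ 23.5, 189.7], dtype=float32), np.float32(86.0))
blank 0.67 [401.0, 253.0, 32.0, 40.0] (array([ 392.2, -294.3], dtype=float32), array([73.5, 93.2], dtype=float32), np.float32(171.0))
```

Call:
servo_tool(commands=[0,0,0,0,0,-0.0189,1,0,0,0,0,0,-0.0189,1,0,0,0,0,0,-0.0189,1,0,0,0,0,0,-0.0189,1,0,0,0,0,0,-0.0189,1,0,0,0,0,0,-0.0189,1,0,0,0,0,0,-0.0189,1,0,0,0,0,0,-0.0189,1,0,0,0,0,0,-0.0189,1,0,0,0,0,0,-0.0189,1,0.0634,0.0448,0,0,0,0,1,0.0634,0.0448,0,0,0,0,1])

```text
t: 2.9
tcp_pos: [0.2435, -0.5344, 0.2311]
tool_rot: [0.731, 0.682, -0.0, 0.001]
force: [1.3, -0.3, -0.4]
finger_gap: 1.002
gripper_force: 0.0
```

Call:
servo_tool(commands=[0.0634,0.0448,0,0,0,0,1,0.0634,0.0448,0,0,0,0,1,0.0634,0.0448,0,0,0,0,1,0.0634,0.0448,0,0,0,0,1,0.0634,0.0448,0,0,0,0,1,0.0634,0.0448,0,0,0,0,1,0.0634,0.0448,0,0,0,0,1,0.0634,0.0448,0,0,0,0,1,0.0634,0.0448,0,0,0,0,1,0.0634,0.0448,0,0,0,0,1,0.0634,0.0448,0,0,0,0,1,0.0634,0.0448,0,0,0,0,1])

```text
t: 3.9
tcp_pos: [0.5383, -0.1697, 0.2315]
tool_rot: [0.73, 0.684, 0.0, 0.0]
force: [0.1, -0.5, -0.3]
finger_gap: 0.997
gripper_force: 0.0
```

```bash
python3 - <<'E'
from h import *
tcp()
p=manip.snapshot("wrist"); cv2.imwrite("pics/w1.png",p["img"][:,:,::-1])
print(np.round(p["world_to_cam"],3).tolist(),p["mtx"][0])
for q,z in [("blade",.014),("cover",.060),("blade_handle",.014)]:
    for d in manip.silhouettes(p,q)[:3]:
        print(q,round(d["conf"],2),np.round(d["box"]).tolist(),rect(p,d["pixels"],z))
tcp()
E
```

```text
t 3.90 tcp(mm) [ 538.3 -169.7  231.5] yaw(x) 86.25 tilt z [ 0. -0. -1.] gap 0.997 F [ 0.1 -0.5 -0.3] gf 0.0
[[0.998, -0.066, -0.0, -0.548], [0.063, 0.95, -0.305, 0.167], [0.02, 0.304, 0.952, -0.339], [0.0, 0.0, 0.0, 1.0]] [292.57438575   0.         313.240458  ]
blade 0.7 [304.0, 57.0, 18.0, 163.0] (array([ 541.9, -131.4], dtype=float32), array([ 20.9, 193.8], dtype=float32), np.float32(85.8))
blade 0.18 [164.0, 0.0, 51.0, 156.0] (array([396.1, -53.3], dtype=float32), array([ 27.5, 166.1], dtype=float32), np.float32(95.0))
blade_handle 0.73 [303.0, 57.0, 22.0, 162.0] (array([ 541.7, -131.4], dtype=float32), array([ 20.5, 193.8], dtype=float32), np.float32(85.8))
t 4.10 tcp(mm) [ 537.7 -170.3  231.3] yaw(x) 86.42 tilt z [-0. -0. -1.] gap 1.002 F [-1.   0.3 -0.6] gf 0.0
```

View pics/w1.png

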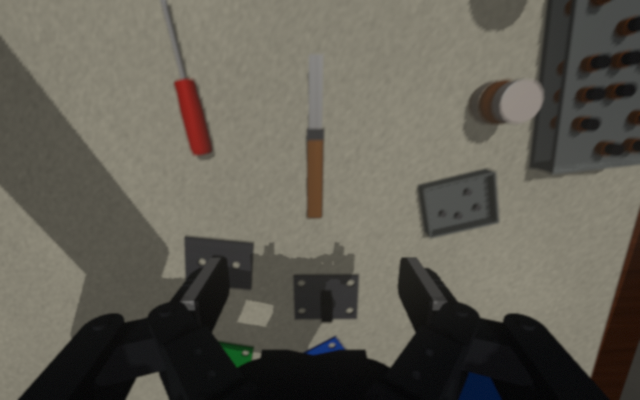

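```bash
python3 - <<'E'
from h import *
p=manip.snapshot("wrist")
print(p2w(p,[[316,56.5],[315.5,128]],.014)*1000)
print(p2w(p,[[314.5,217.5],[315.5,128.5]],.028)*1000)
print(p2w(p,[[314.5,217.5]],.0)*1000)
E
```

```text
[[ 548.46209508  -36.12580789   14.        ]
 [ 543.23658396 -113.06540009   14.        ]]
[[ 535.31346693 -221.35136381   28.        ]
 [ 543.16143451 -112.81516969   28.        ]]
[[ 534.75811343 -231.79666264    0.        ]]
```

Call:
servo_tool(commands=[0.0044,0.003,0.07,0,0,0,1,0,0,0.075,0,0,0,0.3,0,0,0.075,0,0,0,0.1,0,0,0.075,0,0,0,0,0,0,0.075,0,0,0,0,0,0,0.075,0,0,0,0,0,0,0.006,0,0,0,0,0,0,0,0,0,0,-1,0,0,0,0,0,0,-1,0,0,0,0,0,0,-1,0,0,0,0,0,0,-1,0,0,0,0,0,0,-1], force=80)

```text
t: 5.15
tcp_pos: [0.5401, -0.1699, 0.0082]
tool_rot: [0.73, 0.684, 0.001, 0.002]
force: [-0.3, -0.3, -2.2]
finger_gap: 0.216
gripper_force: 80.9
```

Call:
servo_tool(commands=[0,0,-0.05,0,0,0,-1,0,0,-0.075,0,0,0,-1,0,0,-0.075,0,0,0,-1,0,0,-0.075,0,0,0,-1,0,0,-0.075,0,0,0,-1,0,0,0,0,0,0,-1])

```text
t: 5.65
tcp_pos: [0.5435, -0.1713, 0.1899]
tool_rot: [0.73, 0.684, 0.003, 0.008]
force: [1.2, -0.2, -0.3]
finger_gap: 0.215
gripper_force: 81.1
```

```bash
python3 - <<'E'
from h import *
tcp()
p=manip.snapshot("wrist"); cv2.imwrite("pics/w2.png",p["img"][:,:,::-1])
t=manip.snapshot("top")
for n,p in (("w",p),("t",t)):
  for q,z in [("cover",.060),("blade",.19)]:
    for d in manip.silhouettes(p,q)[:2]:
        print(n,q,round(d["conf"],2),np.round(d["box"]).tolist(),rect(p,d["pixels"],z))
a=cv2.imread("pics/w2.png")[0:260,120:520]; b=t["img"][160:250,200:400,::-1]
cv2.imwrite("pics/w2c.png",np.vstack([cv2.resize(a,(600,390)),cv2.resize(b,(600,270),interpolation=cv2.INTER_CUBIC)])[:600])
E
```

```text
t 5.65 tcp(mm) [ 543.5 -171.3  189.9] yaw(x) 86.29 tilt z [ 0.016 -0.008 -1.   ] gap 0.215 F [ 1.2 -0.2 -0.3] gf 81.1
w blade 0.91 [287.0, 0.0, 51.0, 353.0] (array([ 545. , -142.8], dtype=float32), array([ 23.8, 186.2], dtype=float32), np.float32(85.9))
w blade 0.3 [288.0, 324.0, 54.0, 12.0] (array([ 553.4, -219.1], dtype=float32), array([3.6, 9.6], dtype=float32), np.float32(87.8))
t cover 0.9 [222.0, 174.0, 72.0, 64.0] (array([573.3, 156.6], dtype=float32), array([163.3, 186.5], dtype=float32), np.float32(87.0))
t blade 0.75 [329.0, 200.0, 75.0, 15.0] (array([548.7, -65.1], dtype=float32), array([18.7, 58.5], dtype=float32), np.float32(85.6))
t blade 0.26 [222.0, 174.0, 71.0, 60.0] (array([551.2, 138.8], dtype=float32), array([145.6, 172.5], dtype=float32), np.float32(88.1))
```

View pics/w2c.png

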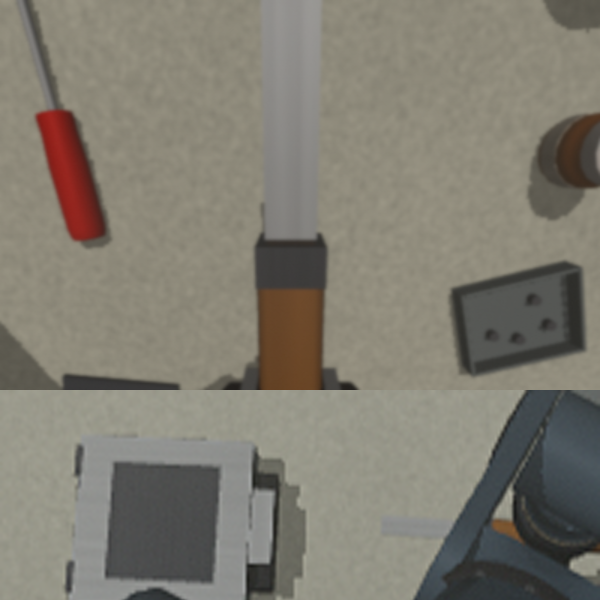

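Call:
servo_tool(commands=[0.042,0.0107,-0.02,0,0,0,-1,0.041,0.0107,-0.02,0,0,0,-1,0.041,0.0107,-0.02,0,0,-0.0033,-1,0,0,0,0,0,0,-1,0,0,0,0,0,0,-1])

```text
t: 6.37
tcp_pos: [0.5587, -0.1075, 0.2097]
tool_rot: [0.722, 0.692, -0.001, -0.001]
force: [-0.3, -1.0, -0.6]
finger_gap: 0.218
gripper_force: 81.2
```

```bash
python3 - <<'E'
from h import *
tcp()
p=manip.snapshot("wrist"); t=manip.snapshot("top")
print("lip end top cam", p2w(t,[[291.7,192.7],[291.7,217.7],[291.7,205.2]],.06)*1000)
for n,p in (("w",p),("t",t)):
  for q,z in [("cover",.060),("module",.06),("blade",.20)]:
    for d in manip.silhouettes(p,q)[:2]:
        print(n,q,round(d["conf"],2),np.round(d["box"]).tolist(),rect(p,d["pixels"],z))
  if n=="w": cv2.imwrite("pics/w3.png",p["img"][:,:,::-1])
E
```

```text
t 6.37 tcp(mm) [ 558.7 -107.5  209.7] yaw(x) 87.55 tilt z [-0.002  0.    -1.   ] gap 0.218 F [-0.3 -1.  -0.6] gf 81.2
lip end top cam [[605.91788364  61.34222546  60.        ]
 [535.54603877  59.97408576  60.        ]
 [570.572736    60.65506002  60.        ]]
w module 0.62 [259.0, 2.0, 121.0, 13.0] (array([602.4,  53.5], dtype=float32), array([10.4, 37.7], dtype=float32), np.float32(177.5))
w module 0.32 [288.0, 0.0, 51.0, 353.0] (array([ 557.1, -130.1], dtype=float32), array([ 49. , 381.6], dtype=float32), np.float32(87.1))
w blade 0.64 [288.0, 0.0, 50.0, 355.0] (array([559.4, -82. ], dtype=float32), array([ 25.6, 198.8], dtype=float32), np.float32(87.1))
t cover 0.65 [224.0, 175.0, 69.0, 61.0] (array([573. , 157.2], dtype=float32), array([159.9, 187.2], dtype=float32), np.float32(88.0))
t cover 0.32 [224.0, 175.0, 70.0, 64.0] (array([570.1, 156.4], dtype=float32), array([165.9, 193.2], dtype=float32), np.float32(87.6))
t module 0.66 [225.0, 174.0, 68.0, 64.0] (array([570.2, 153.4], dtype=float32), array([172.5, 193.9], dtype=float32), np.float32(88.6))
t blade 0.53 [305.0, 194.0, 73.0, 12.0] (array([564.9,   5.1], dtype=float32), array([15.3, 42.6], dtype=float32), np.float32(90.5))
```

View pics/w3.png

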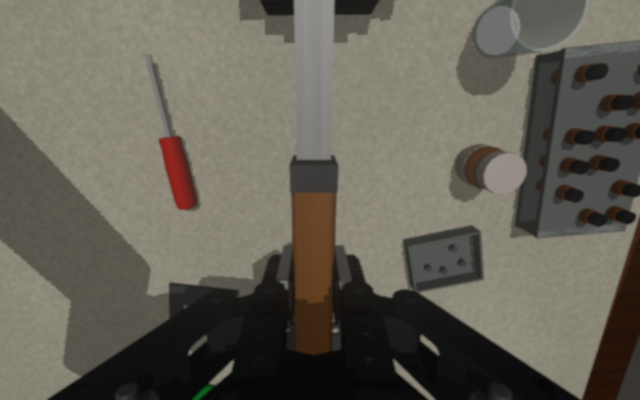

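```bash
python3 - <<'E'
from h import *
p=manip.snapshot("wrist"); g=p["img"].sum(2)
print(g[0:22,350].tolist(), g[0:22,275].tolist()); print(g[8,235:290].tolist()); print(g[8,350:400].tolist())
print(p2w(p,[[262,13.5],[378,13.5],[320,13.5]],0)*1000); print(p2w(p,[[262,5],[378,5]],0.02)*1000)
t=manip.snapshot("top")
d=manip.silhouettes(t,"blade")[0]; c=np.argwhere(d["pixels"])[:,::-1]; i=c[:,0].argmin()
print("tip top cam",c[:,0].min(),p2w(t,c[c[:,0]<=c[:,0].min()+1].mean(0)+[-.5,0],.2177)*1000); tcp()
E
```

```text
[77, 77, 77, 75, 82, 83, 80, 83, 83, 85, 83, 92, 132, 192, 235, 252, 256, 259, 259, 262, 260, 262] [67, 66, 63, 65, 68, 65, 68, 68, 70, 69, 75, 74, 85, 142, 213, 240, 246, 244, 246, 244, 247, 251]
[384, 378, 368, 333, 280, 254, 253, 250, 250, 248, 248, 247, 248, 250, 250, 250, 248, 247, 244, 246, 244, 246, 249, 253, 253, 252, 246, 231, 187, 131, 79, 73, 63, 63, 68, 65, 68, 65, 65, 68, 70, 68, 71, 69, 67, 69, 73, 73, 70, 67, 72, 73, 71, 72, 73]
[83, 77, 79, 84, 84, 82, 85, 84, 84, 83, 82, 83, 82, 84, 84, 81, 82, 83, 83, 79, 91, 109, 155, 207, 240, 250, 250, 249, 246, 246, 247, 251, 259, 259, 259, 258, 255, 253, 250, 250, 255, 272, 322, 375, 396, 397, 391, 388, 386, 382]
[[512.21907777  67.85879772   0.        ]
 [633.73406172  62.17920198   0.        ]
 [572.9916903   65.01829312   0.        ]]
[[515.75969433  69.48364425  20.        ]
 [629.51427121  64.16318159  20.        ]]
tip top cam 302 [[562.67158989  25.32716203 217.7       ]]
t 6.92 tcp(mm) [ 558.9 -108.8  210.7] yaw(x) 87.40 tilt z [-0.  0. -1.] gap 0.214 F [-0.2 -0.7 -0.8] gf 81.2
```

Call:
servo_tool(commands=[0,0.0055,0.05,0,0,0,-1,0,0.0055,0.06,0,0,0,-1,0,0,0.06,0,0,0,-1,0,0,0.06,0,0,0,-1,0.013,0,0.05,0,0,0,-1,0.013,0,0.035,0,0,0,-1,0,0,0.0225,0,0,0,-1,0,0,0,0,0,0,-1,0,0,0,0,0,0,-1])

```text
t: 7.67
tcp_pos: [0.5654, -0.096, 0.042]
tool_rot: [0.723, 0.691, -0.0, 0.0]
force: [-0.2, 0.3, -0.2]
finger_gap: 0.213
gripper_force: 81.2
```

```bash
python3 - <<'E'
from h import *
tcp()
t=manip.snapshot("top"); s=manip.snapshot("scene"); w=manip.snapshot("wrist")
a=t["img"][170:250,220:380,::-1]; b=s["img"][150:290,250:410,::-1]; c=w["img"][0:200,160:480,::-1]
a=cv2.resize(a,(400,200),interpolation=cv2.INTER_CUBIC);b=cv2.resize(b,(400,350),interpolation=cv2.INTER_CUBIC);c=cv2.resize(c,(400,250))
z=np.zeros((300,400,3),np.uint8)
cv2.imwrite("pics/w4.png",np.hstack([np.vstack([a,c]),np.vstack([b,np.zeros((100,400,3),np.uint8)])]))
tcp()
E
```

```text
t 7.67 tcp(mm) [565.4 -96.   42. ] yaw(x) 87.45 tilt z [-0. -0. -1.] gap 0.213 F [-0.2  0.3 -0.2] gf 81.2
t 7.82 tcp(mm) [566.3 -96.4  43.5] yaw(x) 87.42 tilt z [ 0.003 -0.001 -1.   ] gap 0.211 F [ 0.4 -0.  -0.9] gf 81.2
```

View pics/w4.png

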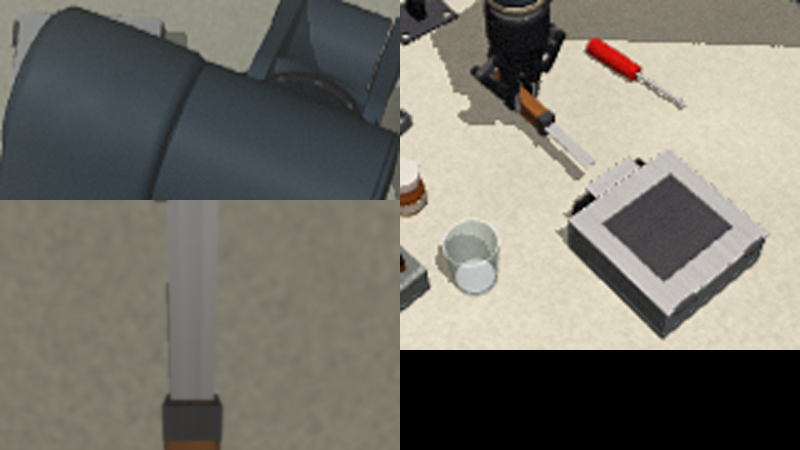

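```bash
python3 - <<'E'
from h import *
s=manip.snapshot("scene")
f=lambda x,y:[250+(x-400)/2.5,150+y/2.5]
print(p2w(s,[f(590,165)],.049)*1000); print(p2w(s,[f(587,187),f(638,158)],.058)*1000)
E
```

```text
[[573.10335611  39.69434978  49.        ]]
[[603.34498515  65.77693176  58.        ]
 [528.22115565  76.16460387  58.        ]]
```

Call:
servo_tool(commands=[0.02,0,0,0,0,0,-1,0.02,0,0,0,0,0,-1,0.016,0,0,0,0,0,-1,0.012,0,0,0,0,0,-1,0.008,0,0,0,0,0,-1,0.004,0,0,0,0,0,-1,0,0,0,0,0,0,-1])

```text
t: 8.45
tcp_pos: [0.5668, -0.055, 0.042]
tool_rot: [0.722, 0.692, -0.0, -0.0]
force: [0.3, -0.1, -1.1]
finger_gap: 0.215
gripper_force: 81.2
```

```bash
python3 - <<'E'
from h import *
tcp()
s=manip.snapshot("scene")
cv2.imwrite("pics/w5.png",cv2.resize(s["img"][185:265,290:400,::-1],(770,560),interpolation=cv2.INTER_CUBIC))
E
```

```text
t 8.45 tcp(mm) [566.8 -55.   42. ] yaw(x) 87.50 tilt z [-0.  0. -1.] gap 0.215 F [ 0.3 -0.1 -1.1] gf 81.2
```

View pics/w5.png

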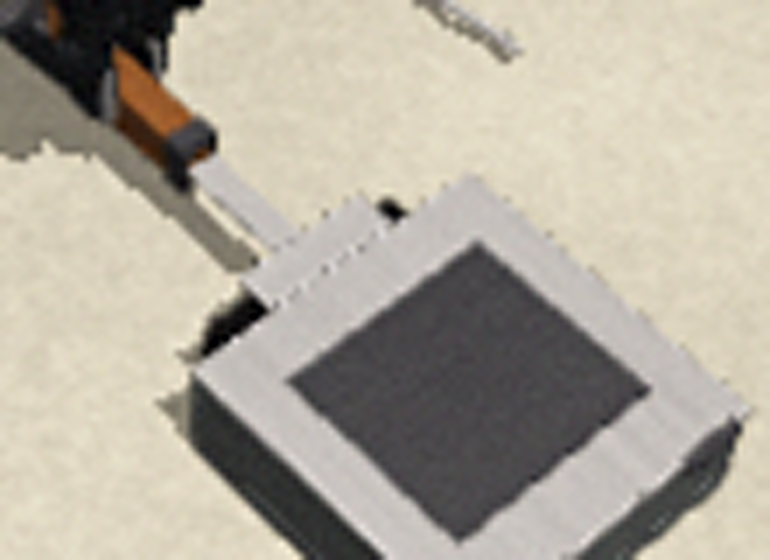

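```bash
python3 - <<'E'
import numpy as np
th=np.r_[np.linspace(.05,1.2,13),np.linspace(1.3,1.76,5)]; r=np.interp(th,[0,.15,1.2,1.6],[167,166,158,150])
y=np.r_[79,246-r*np.cos(th)]; z=np.r_[49,56+r*np.sin(th)]
d=np.round(np.c_[np.diff(y)/500,-np.diff(z)/500],3)
for a,b in zip(th,d): print(round(a,2),b)
E
```

```text
0.05 [ 0.001 -0.031]
0.15 [ 0.004 -0.032]
0.24 [ 0.008 -0.031]
0.34 [ 0.01 -0.03]
0.43 [ 0.013 -0.029]
0.53 [ 0.016 -0.027]
0.62 [ 0.018 -0.025]
0.72 [ 0.02  -0.023]
0.82 [ 0.023 -0.021]
0.91 [ 0.024 -0.019]
1.01 [ 0.026 -0.016]
1.1 [ 0.027 -0.014]
1.2 [ 0.028 -0.011]
1.3 [ 0.031 -0.006]
1.42 [ 0.036 -0.003]
1.53 [0.035 0.001]
1.64 [0.035 0.003]
1.76 [0.034 0.005]
```

Call:
servo_tool(commands=[0.001,0,-0.016,0,0,0,-1,0,0,-0.015,0,0,0,-1,0.004,0,-0.032,0,0,0,-1,0.008,0,-0.031,0,0,0,-1,0.01,0,-0.03,0,0,0,-1,0.013,0,-0.029,0,0,0,-1,0.016,0,-0.027,0,0,0,-1,0,0,0,0,0,0,-1])

```text
t: 9.17
tcp_pos: [0.5698, -0.0295, 0.1355]
tool_rot: [0.723, 0.691, 0.002, 0.002]
force: [-0.5, -0.2, -0.4]
finger_gap: 0.214
gripper_force: 81.1
```

```bash
python3 - <<'E'
from h import *
tcp()
s=manip.snapshot("scene")
cv2.imwrite("pics/w6.png",cv2.resize(s["img"][145:285,250:410,::-1],(640,560),interpolation=cv2.INTER_CUBIC))
E
```

```text
t 9.17 tcp(mm) [569.8 -29.5 135.5] yaw(x) 87.47 tilt z [ 0.006 -0.001 -1.   ] gap 0.214 F [-0.5 -0.2 -0.4] gf 81.1
```

View pics/w6.png

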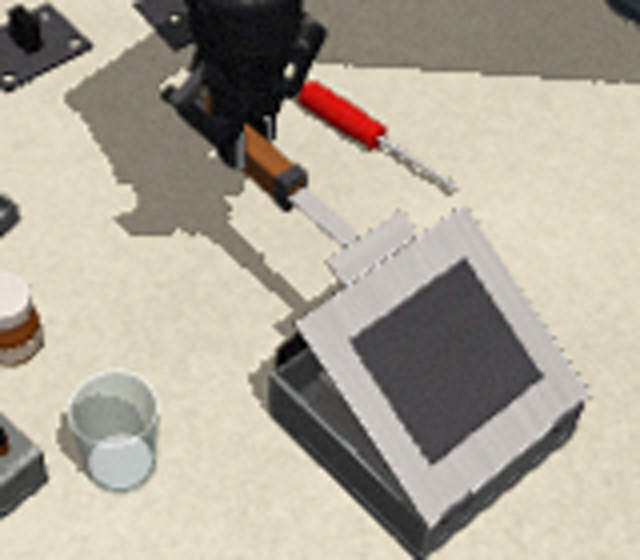

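The cover is about half a radian open, riding on the blade tip under the lip (lip at (370,245) in the crop). I'll carry on with the arc.

Call:
servo_tool(commands=[0.018,0,-0.025,0,0,0,-1,0.02,0,-0.023,0,0,0,-1,0.023,0,-0.021,0,0,0,-1,0.024,0,-0.019,0,0,0,-1,0.026,0,-0.016,0,0,0,-1,0.027,0,-0.014,0,0,0,-1,0.028,0,-0.011,0,0,0,-1,0.031,0,-0.006,0,0,0,-1,0.036,0,-0.003,0,0,0,-1,0.035,0,0.001,0,0,0,-1,0.035,0,0.003,0,0,0,-1,0.02,0,0.003,0,0,0,-1])

```text
t: 10.22
tcp_pos: [0.575, 0.1345, 0.1976]
tool_rot: [0.722, 0.692, 0.0, -0.0]
force: [0.2, -0.8, -1.5]
finger_gap: 0.212
gripper_force: 81.2
```

Call:
servo_tool(commands=[0.014,0,0.002,0,0,0,-1,0.004,0,0,0,0,0,-1,0,0,0,0,0,0,-1])

```text
t: 10.47
tcp_pos: [0.5754, 0.1411, 0.1963]
tool_rot: [0.722, 0.691, -0.0, -0.0]
force: [0.3, 0.2, -0.8]
finger_gap: 0.211
gripper_force: 81.1
```

```bash
python3 - <<'E'
from h import *
tcp()
s=manip.snapshot("scene")
cv2.imwrite("pics/w7.png",cv2.resize(s["img"][125:290,240:420,::-1],(600,550),interpolation=cv2.INTER_CUBIC))
E
```

```text
t 10.47 tcp(mm) [575.4 141.1 196.3] yaw(x) 87.49 tilt z [-0.001 -0.    -1.   ] gap 0.211 F [ 0.3  0.2 -0.8] gf 81.1
```

View pics/w7.png

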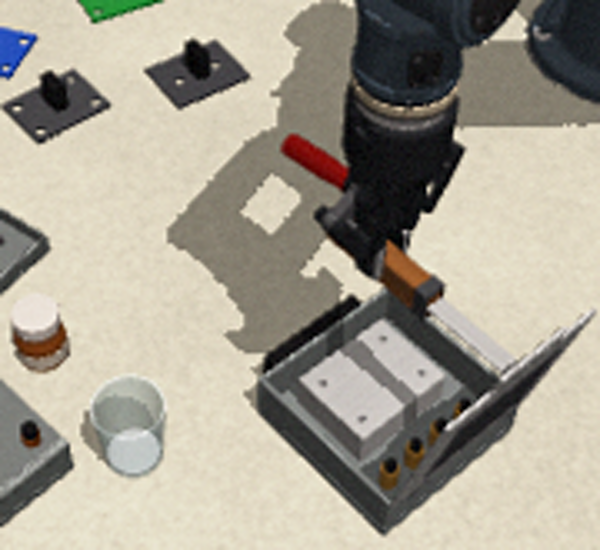

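Call:
servo_tool(commands=[-0.04,0,0,0,0,0,-1,-0.07,0,0,0,0,0,-1,-0.07,0,0,0,0,0,-1,-0.07,-0.008,0,0,0,0,-1,-0.07,-0.008,0,0,0,0,-1,-0.07,-0.008,0,0,0,0,-1,-0.07,-0.008,0.04,0,0,0,-1,-0.07,-0.008,0.05,0,0,0,-1,-0.06,0,0.06,0,0,0,-1,-0.03,0,0.06,0,0,0,-1,0,0,0.06,0,0,0,-1,0,0,0.045,0,0,0,-1])

```text
t: 11.52
tcp_pos: [0.541, -0.169, 0.0384]
tool_rot: [0.724, 0.69, -0.0, -0.001]
force: [-0.5, 0.4, -0.8]
finger_gap: 0.216
gripper_force: 81.1
```

Call:
servo_tool(commands=[0,0,0.03,0,0,0,-1,0,0,0.016,0,0,0,-1,0,0,0.01,0,0,0,-1,0,0,0.005,0,0,0,-1,0,0,0,0,0,0,-1])

```text
t: 11.93
tcp_pos: [0.5424, -0.1668, 0.0103]
tool_rot: [0.723, 0.691, 0.0, 0.0]
force: [0.7, 0.8, -1.1]
finger_gap: 0.21
gripper_force: 81.1
```

```bash
python3 - <<'E'
from h import *
tcp()
E
```

```text
t 11.93 tcp(mm) [ 542.4 -166.8   10.3] yaw(x) 87.42 tilt z [ 0.001 -0.    -1.   ] gap 0.210 F [ 0.7  0.8 -1.1] gf 81.1
```

Call:
servo_tool(commands=[0,0,0.004,0,0,0,-1,0,0,0.002,0,0,0,-1,0,0,0,0,0,0,0.3,0,0,0,0,0,0,0.3,0,0,0,0,0,0,0.3,0,0,0,0,0,0,0.3,0,0,-0.03,0,0,0,0.3,0,0,-0.07,0,0,0,0.3,0,0,-0.08,0,0,0,0.3,-0.05,0,-0.08,0,0,0,0.3,-0.05,0,-0.08,0,0,0,0.3,-0.05,0,-0.06,0,0,0,0.3])

```text
t: 12.93
tcp_pos: [0.5391, -0.2355, 0.2006]
tool_rot: [0.722, 0.692, 0.0, 0.001]
force: [0.7, -0.1, 0.2]
finger_gap: 0.648
gripper_force: 0.0
```

```bash
python3 - <<'E'
from h import *
tcp()
w=manip.snapshot("wrist"); s=manip.snapshot("scene")
a=cv2.resize(w["img"][:,:,::-1],(640,400))
b=cv2.resize(s["img"][105:290,225:445,::-1],(238,200))
cv2.imwrite("pics/w8.png",np.vstack([a,np.hstack([b,np.zeros((200,402,3),np.uint8)])]))
for d in manip.silhouettes(w,"plate")[:4]: print(round(d["conf"],2),np.round(d["box"]).tolist(),rect(w,d["pixels"],.005))
E
```

```text
t 12.93 tcp(mm) [ 539.1 -235.5  200.6] yaw(x) 87.53 tilt z [ 0.002 -0.001 -1.   ] gap 0.648 F [ 0.7 -0.1  0.2] gf 0.0
0.9 [285.0, 243.0, 75.0, 55.0] (array([ 542.6, -357.3], dtype=float32), array([79.7, 95. ], dtype=float32), np.float32(176.5))
0.84 [289.0, 316.0, 64.0, 41.0] (array([ 536.3, -473.5], dtype=float32), array([66.3, 76.7], dtype=float32), np.float32(27.9))
0.82 [183.0, 358.0, 26.0, 15.0] (array([ 354.5, -501.6], dtype=float32), array([22.5, 44.8], dtype=float32), np.float32(42.6))
0.19 [492.0, 2.0, 92.0, 65.0] (array([773.3, -92.7], dtype=float32), array([50.8, 92.5], dtype=float32), np.float32(14.6))
```

View pics/w8.png

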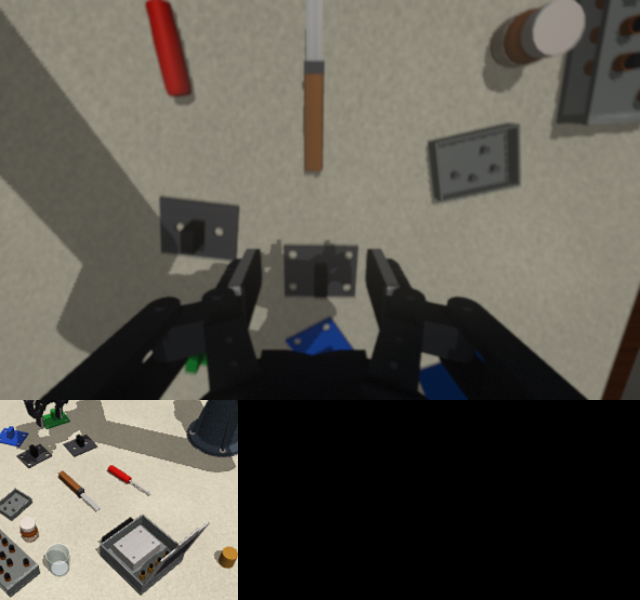

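Candidates at wrist pixels: the dark plate with four holes (321,271), the dark plate with two holes (200,228), a blue one (320,335) and a green one (195,362). The plate at (321,271) fits, because it is dark steel-grey and has holes in all four corners at (293,255), (349,254), (293,287) and (348,287). Next I measure its holes.

```bash
cat >> h.py <<'E'
def blobs(p,mask,bright=True,amin=8,amax=400):
    "centroids of local bright/dark spots inside a mask"
    g=cv2.cvtColor(p["img"],cv2.COLOR_RGB2GRAY); k=cv2.getStructuringElement(cv2.MORPH_ELLIPSE,(21,21))
    h=cv2.morphologyEx(g,cv2.MORPH_TOPHAT if bright else cv2.MORPH_BLACKHAT,k); h[~mask]=0
    _,b=cv2.threshold(h,max(15,.4*h.max()),255,0)
    n,_,st,c=cv2.connectedComponentsWithStats(b.astype(np.uint8))
    out=[]
    for i in range(1,n):
        if amin<=st[i,4]<=amax:
            x,y,w,hh=st[i,:4]; q=h[y-1:y+hh+1,x-1:x+w+1].astype(float); Y,X=np.mgrid[y-1:y-1+q.shape[0],x-1:x-1+q.shape[1]]
            out.append([(q*X).sum()/q.sum(),(q*Y).sum()/q.sum(),st[i,4]])
    return np.array(out)
E
python3 - <<'E'
from h import *
p=manip.snapshot("wrist"); m=np.zeros((400,640),np.uint8)
cv2.fillPoly(m,[np.array([[286,246],[356,246],[356,296],[286,296]])],1)
b=blobs(p,m>0); print(np.round(b,1).tolist()); print(np.round(p2w(p,b[:,:2],.003)*1000,1).tolist()); tcp()
# grip top silhouette (black)
g=p["img"].sum(2); print(g[262:300:4,310:336:2].tolist())
E
```

```text
[[290.6, 249.5, 39.0], [346.3, 249.6, 35.0], [354.8, 271.7, 124.0], [291.0, 281.7, 16.0], [344.6, 283.0, 15.0], [330.7, 294.2, 43.0]]
[[507.8, -330.9, 3.0], [579.5, -334.6, 3.0], [590.3, -367.5, 3.0], [504.9, -378.4, 3.0], [576.5, -384.1, 3.0], [557.4, -400.8, 3.0]]
t 13.13 tcp(mm) [ 539.  -236.2  198.7] yaw(x) 87.35 tilt z [ 0.002 -0.001 -1.   ] gap 0.653 F [-0.4  0.8  0.7] gf 0.0
[[122, 103, 79, 81, 81, 85, 85, 92, 123, 123, 124, 127, 126], [122, 100, 81, 82, 81, 81, 79, 86, 117, 124, 124, 133, 141], [117, 100, 74, 75, 78, 78, 78, 82, 111, 122, 138, 151, 135], [114, 96, 81, 80, 80, 81, 75, 88, 104, 122, 123, 123, 120], [114, 94, 78, 80, 78, 77, 76, 77, 105, 115, 124, 125, 127], [113, 96, 77, 76, 80, 75, 78, 81, 108, 136, 161, 163, 163], [111, 90, 79, 72, 73, 74, 69, 85, 146, 161, 164, 165, 166], [115, 100, 74, 69, 73, 73, 75, 87, 151, 168, 169, 167, 169], [246, 238, 226, 231, 226, 225, 236, 300, 380, 398, 399, 399, 397], [249, 252, 253, 257, 258, 253, 252, 258, 281, 344, 395, 403, 403]]
```

Call:
servo_tool(commands=[-0.06,0.0043,0,0,0,0.003,0.3,-0.07,0.0043,0,0,0,0,0.3,-0.07,0.0043,0.03,0,0,0,0.3,-0.041,0.0043,0.05,0,0,0,0.3,0,0,0.07,0,0,0,0.3,0,0,0.07,0,0,0,0.3,0,0,0.065,0,0,0,0.3,0,0,0.045,0,0,0,0.3,0,0,0.02,0,0,0,0.3,0,0,0,0,0,0,0.3,0,0,0,0,0,0,0.3])

```text
t: 14.05
tcp_pos: [0.5401, -0.3552, 0.0217]
tool_rot: [0.729, 0.685, -0.0, -0.001]
force: [0.5, -0.6, 0.4]
finger_gap: 0.653
gripper_force: 0.0
```

```bash
python3 - <<'E'
from h import *
tcp()
p=manip.snapshot("wrist")
g=p["img"].sum(2); print(g[300:400:8,300:336:4].tolist())
for x,y in [(590,-357),(506,-333),(578,-333)]: print(w2p(p,[x/1e3,y/1e3,.003]))
for d in manip.silhouettes(p,"plate")[:2]: print(round(d["conf"],2),np.round(d["box"]).tolist())
for d in manip.look_for(p,"plate_grip")[:2]: print(round(d["conf"],2),np.round(d["box"]).tolist())
E
```

```text
t 14.05 tcp(mm) [ 540.1 -355.2   21.7] yaw(x) 86.40 tilt z [-0.002  0.002 -1.   ] gap 0.653 F [ 0.5 -0.6  0.4] gf 0.0
[[104, 68, 58, 64, 58, 61, 61, 63, 59], [254, 216, 77, 75, 76, 78, 73, 79, 90], [251, 252, 254, 254, 260, 262, 252, 253, 262], [263, 254, 246, 250, 251, 249, 257, 256, 254], [247, 251, 261, 254, 255, 260, 256, 257, 254], [254, 260, 257, 260, 257, 244, 255, 254, 257], [251, 247, 257, 251, 251, 263, 251, 171, 88], [38, 41, 42, 57, 47, 42, 33, 39, 40], [42, 41, 30, 39, 28, 37, 36, 29, 40], [33, 36, 33, 40, 34, 25, 32, 31, 35], [28, 33, 30, 36, 29, 31, 33, 27, 32], [24, 29, 28, 30, 28, 30, 30, 24, 28], [28, 26, 27, 26, 32, 30, 25, 25, 32]]
[[396.74280678 243.25295407]]
[[253.73015745 214.09890006]]
[[376.93923902 206.8055776 ]]
0.85 [233.0, 190.0, 172.0, 119.0]
0.69 [17.0, 345.0, 73.0, 55.0]
0.84 [17.0, 341.0, 73.0, 59.0]
0.78 [236.0, 187.0, 170.0, 122.0]
```

```bash
python3 - <<'E'
from h import *
p=manip.snapshot("wrist")
d=manip.silhouettes(p,"plate")[0]; print(rect(p,d["pixels"],.004))
b=blobs(p,cv2.erode(d["pixels"].astype(np.uint8),np.ones((9,9)))>0); print(np.round(b,1).tolist()); print(np.round(p2w(p,b[:,:2],.003)*1000,1).tolist()); tcp()
E
```

```text
(array([ 542.6, -359.2], dtype=float32), array([79.5, 95.6], dtype=float32), np.float32(176.7))
[]Traceback (most recent call last):
  File "<stdin>", line 4, in <module>
IndexError: too many indices for array: array is 1-dimensional, but 2 were indexed
```

Call:
servo_tool(commands=[-0.005,0.003,0.015,0,0,0,0.3,0,0,0.01,0,0,0,0.3,0,0,0,0,0,0,0.3,0,0,0,0,0,0,-1,0,0,0,0,0,0,-1,0,0,0,0,0,0,-1,0,0,0,0,0,0,-1,0,0,0,0,0,0,-1,0,0,0,0,0,0,-1], force=70)

```text
t: 15.05
tcp_pos: [0.542, -0.3591, 0.0104]
tool_rot: [0.729, 0.684, 0.0, 0.0]
force: [-0.5, 0.3, 0.6]
finger_gap: 0.176
gripper_force: 70.4
```

```bash
python3 - <<'E'
from h import *
tcp()
E
```

```text
t 15.05 tcp(mm) [ 542.  -359.1   10.4] yaw(x) 86.36 tilt z [ 0.001 -0.    -1.   ] gap 0.176 F [-0.5  0.3  0.6] gf 70.4
```

```bash
python3 - <<'E'
from h import *
p=manip.snapshot("top"); cv2.imwrite("pics/t9.png",p["img"][:,:,::-1])
m=np.zeros((400,640),np.uint8)
# expected module pos: block at (573,146)
u=w2p(p,[[.573-.045,.146-.035,.048],[.573+.045,.146-.035,.048],[.573+.045,.146+.035,.048],[.573-.045,.146+.035,.048]]); print(u.round(1).tolist())
cv2.fillPoly(m,[u.round().astype(int)],1)
b=blobs(p,m>0,False,1); print(np.round(np.c_[b,p2w(p,b[:,:2],.048)[:,:2]*1000],1).tolist())
g=p["img"].sum(2); print(g[180:232,236:282].tolist())if 0 else None
for q,z in [("cover",.15),("module",.056),("cover_lip",.2)]:
    for d in manip.silhouettes(p,q)[:1]: print(q,round(d["conf"],2),np.round(d["box"]).tolist(),rect(p,d["pixels"],z))
E
```

```text
[[273.6, 220.9], [274.4, 189.2], [249.5, 189.0], [248.4, 220.7]]
[[253.9, 191.6, 4.0, 610.5, 168.5], [271.0, 192.5, 6.0, 608.5, 120.3], [252.0, 217.0, 5.0, 538.5, 171.4], [269.2, 217.7, 5.0, 536.7, 123.3]]
cover 0.62 [195.0, 160.0, 36.0, 72.0] (array([580.1, 266.8], dtype=float32), array([ 85.5, 180.7], dtype=float32), np.float32(177.8))
module 0.81 [195.0, 159.0, 98.0, 79.0] (array([577.9, 197.9], dtype=float32), array([185.5, 292.2], dtype=float32), np.float32(78.1))
cover_lip 0.56 [194.0, 161.0, 35.0, 71.0] (array([568.1, 256.5], dtype=float32), array([ 84.8, 173.9], dtype=float32), np.float32(177.7))
```

Call:
servo_tool(commands=[0,0,-0.03,0,0,0,-1,0,0,-0.06,0,0,0,-1,0,0,-0.07,0,0,0,-1,0,0,-0.07,0,0,0,-1,0,0,-0.07,0,0,0,-1,0,0,-0.06,0,0,0,-1,0,0,-0.03,0,0,0,-1,0.04,0,0,0,0,0,-1,0.06,0,0,0,0,0,-1,0.06,0,0,0,0,0,-1,0.06,0,0,0,0,0,-1,0.06,0,0,0,0,0,-1])

```text
t: 16.25
tcp_pos: [0.5497, -0.2176, 0.2045]
tool_rot: [0.729, 0.684, -0.0, -0.001]
force: [1.3, 0.9, -0.7]
finger_gap: 0.175
gripper_force: 70.0
```

```bash
python3 - <<'E'
from h import *
tcp(); s=manip.sense()
p=manip.snapshot("wrist"); cv2.imwrite("pics/w10.png",p["img"][:,:,::-1])
r=R.from_quat(s["tool_rot"]).as_matrix(); c=np.array(s["tcp_pos"])
H=np.array([[x,y,-(0.0104-.003)] for x in(-.024,.024) for y in (-.036,.036)])  # tool x ~ plate y, tool y ~ plate x
W=np.array([c+r[:,0]*h[0]+r[:,1]*h[1]+np.array([0,0,h[2]]) for h in H]); u=w2p(p,W); print(u.round(1).tolist())
g=cv2.cvtColor(p["img"],cv2.COLOR_RGB2GRAY)
for (x,y) in u[2:]:
    x,y=int(round(x)),int(round(y)); print(g[y-18:y+20:2,x-18:x+20:2].tolist())
d=manip.silhouettes(p,"plate")[0]; print(round(d["conf"],2),d["box"],rect(p,d["pixels"],c[2]-.0074))
E
```

```text
t 16.25 tcp(mm) [ 549.7 -217.6  204.5] yaw(x) 86.32 tilt z [-0.002  0.001 -1.   ] gap 0.175 F [ 1.3  0.9 -0.7] gf 70.0
[[253.6, 290.3], [374.8, 290.3], [248.1, 214.3], [380.4, 214.2]]
[[68, 68, 68, 68, 68, 68, 67, 66, 67, 67, 67, 66, 67, 66, 66, 66, 66, 66, 65], [69, 67, 68, 68, 68, 68, 66, 67, 67, 66, 67, 67, 66, 66, 66, 67, 66, 65, 65], [68, 67, 68, 68, 67, 67, 67, 67, 67, 67, 67, 66, 66, 67, 66, 66, 66, 65, 65], [67, 67, 68, 67, 68, 67, 66, 66, 68, 66, 66, 67, 67, 67, 67, 66, 65, 66, 67], [67, 67, 67, 67, 65, 70, 97, 113, 122, 112, 94, 74, 66, 66, 66, 66, 66, 65, 65], [67, 67, 66, 63, 64, 112, 143, 146, 147, 148, 145, 123, 80, 65, 65, 65, 64, 64, 65], [67, 66, 64, 57, 87, 137, 144, 146, 148, 151, 152, 146, 125, 78, 64, 65, 65, 65, 65], [66, 66, 62, 53, 100, 146, 146, 147, 151, 150, 149, 146, 144, 107, 65, 65, 65, 65, 65], [65, 65, 60, 50, 89, 144, 148, 147, 151, 149, 145, 145, 148, 127, 69, 64, 63, 64, 64], [65, 65, 60, 50, 65, 132, 149, 149, 150, 149, 147, 147, 147, 131, 72, 62, 63, 63, 63], [66, 66, 62, 54, 48, 94, 142, 151, 151, 149, 152, 150, 147, 123, 68, 64, 63, 64, 63], [65
[... 1608 characters left out ...]
 58, 64, 64, 65, 65], [61, 62, 62, 61, 59, 65, 90, 108, 110, 104, 80, 54, 49, 57, 62, 65, 65, 65, 65], [62, 62, 62, 63, 62, 59, 56, 52, 52, 51, 50, 54, 59, 63, 65, 64, 64, 65, 66], [61, 62, 62, 62, 62, 62, 60, 59, 59, 59, 60, 60, 62, 64, 65, 64, 65, 65, 67], [61, 61, 61, 61, 62, 62, 62, 62, 62, 63, 63, 64, 64, 64, 64, 64, 65, 65, 66], [61, 61, 62, 62, 62, 63, 63, 64, 63, 63, 63, 64, 64, 64, 65, 64, 64, 65, 67], [62, 62, 62, 62, 62, 63, 62, 63, 63, 64, 63, 63, 63, 63, 65, 65, 65, 65, 69], [60, 61, 62, 61, 62, 63, 62, 62, 63, 62, 64, 63, 64, 64, 65, 64, 64, 65, 70]]
0.76 [223.2, 188.5, 180.8, 130.0] (array([ 549.2, -219.7], dtype=float32), array([83. , 96.3], dtype=float32), np.float32(176.4))
```

Call:
servo_tool(commands=[0.07,0,0,0,0,0,-1,0.07,0,0,0,0,0,-1,0.07,0,0,0,0,0,-1,0.07,0,0,0,0,0,-1,0.07,0,0,0,0,0,-1,0.07,0,0,0,0,0,-1,0.07,0,0,0,0,0,-1,0.07,0,0,0,0,0,-1,0.07,0,0,0,0,0,-1,0.06,0,0,0,0,0,-1,0.03,0,0,0,0,0,-1,0.009,-0.001,0,0,0,-0.0036,-1])

```text
t: 17.35
tcp_pos: [0.573, 0.147, 0.2046]
tool_rot: [0.72, 0.694, -0.0, -0.0]
force: [-0.3, 0.0, -1.4]
finger_gap: 0.18
gripper_force: 70.0
```

Call:
servo_tool(commands=[0,0,0.03,0,0,0,-1,0,0,0.05,0,0,0,-1,0,0,0.05,0,0,0,-1,0,0,0.02,0,0,0,-1,0,0,0,0,0,0,-1,0,0,0,0,0,0,-1])

```text
t: 17.85
tcp_pos: [0.5734, 0.1437, 0.1299]
tool_rot: [0.722, 0.692, -0.001, -0.0]
force: [0.3, 0.0, -1.0]
finger_gap: 0.175
gripper_force: 69.9
```

```bash
python3 - <<'E'
from h import *
for _ in range(4): tcp(); p=manip.snapshot("wrist")
cv2.imwrite("pics/w11.png",p["img"][:,:,::-1])
E
```

```text
t 17.85 tcp(mm) [573.4 143.7 129.9] yaw(x) 87.62 tilt z [-0.001 -0.    -1.   ] gap 0.175 F [ 0.3  0.  -1. ] gf 69.9
t 17.90 tcp(mm) [574.2 143.9 130.8] yaw(x) 87.62 tilt z [ 0.001 -0.    -1.   ] gap 0.174 F [ 0.4  0.1 -1. ] gf 69.9
t 17.95 tcp(mm) [574.6 144.1 131.4] yaw(x) 87.63 tilt z [ 0.003 -0.    -1.   ] gap 0.175 F [ 0.5 -0.1 -1.7] gf 69.9
t 18.00 tcp(mm) [574.7 144.3 131.7] yaw(x) 87.64 tilt z [ 0.003  0.    -1.   ] gap 0.171 F [-0.1 -0.5 -2.1] gf 69.9
```

Call:
servo_tool(commands=[0,0,0.025,0,0,0,-1,0,0,0.035,0,0,0,-1,0,0,0.03,0,0,0,-1,0,0,0.016,0,0,0,-1,0,0,0.01,0,0,0,-1,0,0,0.005,0,0,0,-1,0,0,0,0,0,0,-1,0,0,0,0,0,0,-1])

```text
t: 18.72
tcp_pos: [0.5739, 0.1447, 0.0703]
tool_rot: [0.721, 0.693, 0.001, 0.0]
force: [-0.3, -0.4, -1.2]
finger_gap: 0.179
gripper_force: 69.9
```

```bash
python3 - <<'E'
from h import *
for _ in range(4): tcp(); p=manip.snapshot("wrist")
tcp()
s=manip.snapshot("scene"); 
a=cv2.resize(p["img"][150:350,200:440,::-1],(600,500),interpolation=cv2.INTER_CUBIC)
b=cv2.resize(s["img"][150:290,300:380,::-1],(200,350),interpolation=cv2.INTER_CUBIC)
cv2.imwrite("pics/w12.png",np.hstack([a,np.vstack([b,np.zeros((150,200,3),np.uint8)])]))
E
```

```text
t 18.72 tcp(mm) [573.9 144.7  70.3] yaw(x) 87.66 tilt z [ 0.001  0.    -1.   ] gap 0.179 F [-0.3 -0.4 -1.2] gf 69.9
t 18.77 tcp(mm) [574.  144.6  70.5] yaw(x) 87.66 tilt z [ 0.002  0.    -1.   ] gap 0.177 F [-0.3 -0.1 -1.2] gf 69.9
t 18.82 tcp(mm) [574.  144.6  70.5] yaw(x) 87.65 tilt z [ 0.002  0.    -1.   ] gap 0.175 F [-1.   0.8 -1.9] gf 69.9
t 18.87 tcp(mm) [573.9 144.6  70.4] yaw(x) 87.65 tilt z [ 0.002  0.    -1.   ] gap 0.176 F [-0.6  0.  -1.5] gf 69.9
t 18.92 tcp(mm) [573.8 144.6  70.3] yaw(x) 87.65 tilt z [ 0.001  0.    -1.   ] gap 0.175 F [ 0.3 -0.2 -3.1] gf 69.9
```

View pics/w12.png

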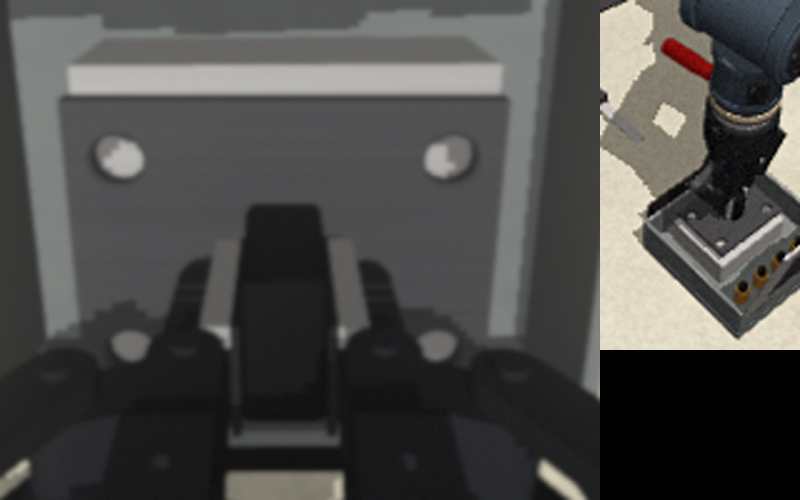

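```bash
python3 - <<'E'
from h import *
p=manip.snapshot("wrist")
f=lambda x,y:[200+(x+.5)/2.5-.5,150+(y+.5)/2.5-.5]
e1=p2w(p,[f(67,64.5),f(503,63)],.048)*1000; zb=.0703-.0104
e2=p2w(p,[f(60,98),f(509,97)],zb+.005)*1000
h=p2w(p,[f(119,157.5),f(449,157)],zb+.004)*1000; h2=p2w(p,[f(130,347),f(439,346)],zb+.005)*1000
for e in(e1,e2,h,h2): print(e.round(1).tolist(),np.linalg.norm(e[1]-e[0]).round(1),np.degrees(np.arctan2(*(e[1]-e[0])[1::-1])).round(2))
a=np.radians(-2.35); n=np.array([-np.sin(a),np.cos(a)])
print("block c",e1.mean(0)[:2]-40*n,"plate c edge",e2.mean(0)[:2]-37.5*n,"holes",h.mean(0)[:2]-24*n)
# predicted block holes seen in the wrist picture through the plate
c=np.array([573.6,145.9]); ex=np.array([np.cos(a),np.sin(a)])
u=w2p(p,[[*((c+sx*36*ex+24*n)/1e3),.048] for sx in(-1,1)]); print("expected threads, crop px",((u-[200,150])*2.5).round(0).tolist())
g=cv2.cvtColor(p["img"],cv2.COLOR_RGB2GRAY)
print(g[202:224,234:262].tolist()); print(g[202:224,366:394].tolist())
E
```

```text
[[525.2, 189.0, 48.0], [625.1, 185.2, 48.0]] 100.0 -2.18
[[528.0, 185.4, 64.9], [621.7, 181.7, 64.9]] 93.8 -2.25
[[538.7, 171.4, 63.9], [609.8, 168.6, 63.9]] 71.2 -2.29
[[536.3, 124.8, 64.9], [608.5, 122.1, 64.9]] 72.3 -2.17
block c [573.5220115  147.09426829] plate c edge [573.34957919 146.07428502] holes [573.24145103 145.99655543]
expected threads, crop px [[133.0, 134.0], [437.0, 134.0]]
[[84, 85, 84, 85, 85, 84, 83, 82, 82, 81, 80, 80, 81, 81, 80, 81, 82, 83, 84, 85, 85, 84, 84, 84, 84, 85, 84, 83], [85, 84, 84, 84, 84, 83, 81, 80, 78, 79, 80, 80, 81, 80, 78, 77, 78, 81, 82, 84, 84, 84, 84, 84, 84, 85, 84, 84], [85, 84, 84, 82, 80, 78, 77, 81, 88, 93, 94, 96, 97, 92, 84, 78, 76, 76, 79, 82, 83, 84, 83, 84, 84, 84, 84, 84], [84, 84, 82, 78, 73, 75, 84, 96, 105, 110, 111, 113, 113, 109, 101, 93, 88, 83, 81, 81, 82, 84, 83, 84, 83, 83, 83, 84], [83, 82, 78, 72, 70, 81, 97, 111, 118, 118, 119, 120, 122, 124, 126, 123, 118, 115, 109, 101, 91, 84, 83, 83, 83, 83, 83, 83], [83, 80, 74, 68, 73, 91, 109, 118, 120, 121, 121, 122, 127, 142, 155, 158, 154, 151, 147, 136, 116, 92, 82, 82, 82
[... 4087 characters left out ...]
77, 80, 97, 122, 144, 159, 167, 168, 169, 165, 151, 126, 112, 110, 106, 99, 88, 71, 58, 52, 56, 64, 71, 75, 79, 80], [79, 78, 78, 77, 79, 91, 112, 134, 147, 154, 156, 156, 142, 118, 104, 99, 93, 81, 69, 57, 53, 55, 62, 68, 74, 77, 79, 79], [79, 79, 78, 76, 74, 74, 81, 95, 107, 117, 125, 128, 119, 99, 84, 78, 70, 61, 55, 53, 56, 63, 68, 73, 76, 78, 79, 80], [79, 78, 78, 77, 75, 72, 70, 71, 73, 78, 85, 89, 83, 71, 63, 59, 55, 54, 56, 60, 66, 71, 73, 76, 78, 79, 79, 80], [79, 79, 79, 78, 77, 75, 73, 70, 68, 67, 65, 65, 63, 59, 58, 57, 58, 61, 64, 68, 72, 75, 77, 79, 80, 79, 81, 80], [79, 79, 80, 80, 78, 78, 77, 75, 73, 70, 70, 68, 67, 67, 67, 67, 69, 70, 72, 74, 76, 78, 79, 79, 80, 80, 80, 81]]
```

The plate hovers about 12 mm above the block, within about 1 mm of centre, and its angle matches to 0.1 degree. The scene view shows it clear of everything, so I'm handing in.

```bash
python3 -c "
from h import *
tcp(); print(manip.sign_off())"
```

```text
t 19.02 tcp(mm) [573.6 144.6  70.1] yaw(x) 87.65 tilt z [ 0.001  0.    -1.   ] gap 0.171 F [-0.6 -0.4 -1.8] gf 69.9
the job is handed in; nothing more can be done
None
```

I handed the job in at 19.0 s with no verdict returned: the cover is open to about 1.76 rad, the blade tool lies flat on the bench, and the four-hole plate hovers about 12 mm above the block, within about 1 mm of centre.

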